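# Slide a waxed bowl blank home in the drying rack

### The arm

A 6-joint arm with a two-finger parallel gripper is mounted at the origin on the work surface. World frame = base frame: x ahead of the robot, y to its left, z up, the work surface at z = 0. Lengths are in m, angles in degrees, forces in N, time in s.
With the tool pointing down it reaches from about 0.35 to 0.875 m from the base axis. Payload 4.2 kg.
Tool frame: the origin (TCP) lies between the finger pads; the fingertips stand 25 mm ahead of it and the grasp point (between the pads) lies 6 mm ahead of it (r.tips_ahead is the distance from the TCP to the fingertips, in m); z points along the fingers, y is the direction in which the jaws open and shut (so a half turn about z gives the same grasp; the last joint's range is limited). The gripper opens to 87 mm and grips with 3 to 60 N. Pads are 19 mm wide; open, the fingers measure 117 mm over their backs; the gripper's body (75 mm by 190 mm) begins 51 mm behind the grasp point.
Start: joints at [-61.272, 22.042, 0.453, 0, -68.411, -14.817], TCP at [0.15, -0.607, 0.248] pointing down, gripper open.
Joint ranges: [-179.83, 179.83], [-69.29, 118.12], [-61.27, 80.66], [-181.25, 117.63], [-171.15, -9.14], [-177.46, 177.46]. Speed limits (degrees/s): [159.86, 159.86, 180, 180, 180, 180].

### API

Orientations are given as a 3x3 rotation matrix whose columns are the frame's x, y, z axes.
In Python, from station import r, vision, finish_job gives the robot as it stands.
- The arm moves only by the shell command python3 -m jog 'ROWS'. ROWS is a JSON object of lists of equal length, an entry for each row: "rot": the turn, a rotation vector about the world's x, y, z in degrees, a list of three; "delta_pos": the shift along the world's x, y, z in mm, a list of three; "grip": the opening in per cent of the stroke, from 0 (shut) to 100 (fully open). A call has 1 to 10 rows; each row shifts and turns the commanded pose from where the row before left it; what a row does not reach is not made up. A row lasts 1/12 s, in which the tool goes at most 41.7 mm and 7.16 degrees, less where a joint would pass 70% of its speed; a pose out of reach is approached as far as the arm can. A call with a gripper value outside its range is refused whole. The fingers move at their own pace and stop on an object; the grip force is fixed at half the most. Time passes only in rows, so rows that do not move let the fingers close. It gives the time, the measured TCP pose, the force and the opening at its end, in the units of the state.
- r.sense(): the state, without advancing time (a new reading comes with each control period).
- vision.capture(name): name is "scene" or "top"; returns a dict with "frame" (384x512x3 uint8, red, green, blue), "K" (3x3 intrinsics, pixels), "k1" (the pictures are not rectified: a ray, as slopes to the right and down, at radius r is drawn at 1 + k1 r^2 times it, then the intrinsics apply), "xyz" and "orientation" of the camera in the world. Camera axes: x right, y up, looking along -z (the intrinsics and any distortion apply to the point x, -y, -z); pixel columns grow to the right and rows downward; lengths in m; the calibration is good to about 2 mm. A picture is of the moment at which its call begins. There is no depth.
- finish_job(): hands the job in, once; it reports no verdict.
The state is a dict: "time_s": time; "joints": joint angles; "joint_velocities": joint speeds; "effort": joint torques, N m; "tcp_pos": TCP position; "ee_rot": TCP orientation; "wrist_force": force on the tool from outside, world axes, zero at the start; "moment": the same for the moment, N m; "gripper_width": opening from 0.0 (shut) to 1.0 (fully open).
Only numpy, scipy, OpenCV 4.12 (cv2) and the standard library are available. Lean on these libraries where they do the work, as an engineer would, in place of code of your own. Each camera call takes 0.05 s, during which the arm holds its last target. There are 200 camera calls.

### The job

A bowl blank stands before the empty lane of the drying rack, its two end-grain sides freshly waxed. With the fingertips on its bare wood only, push it square and steadily down the middle of that lane until its nose is up against the stop, without the blank touching either guide rail and without your touching the waxed sides. Do not lift or tip it or let it shoot ahead, and leave the blanks already drying and everything else on the bench where they are.

Things in the scene. Friction and masses are not known exactly. Their poses are not given: they have to be found in the camera images.
- blank: Bowl blank to push: bare wood block, 90 mm long (its x), 80 wide (y), 60 high (z), 0.25-0.45 kg, pencilled circle and cross on top; before the empty lane's mouth, a little off line and turned. Origin: centre of underside; +x to the nose that enters first; nose and back face 45 mm ahead of and behind the origin. Nose, back, top are bare wood. Slides with wood friction, stops when pushing stops.
- blank_wax_left: The freshly waxed, cream-coloured end-grain side of the blank at its +y: a coat 2 mm thick over the whole side, 88 x 58 mm, its outer face 40 mm from the blank's centre plane. Not to be touched. Its frame is the blank's own (same origin and axes).
- blank_wax_right: The same coat on the blank's -y side. Frame as the blank's.
- lane: The rack's empty lane, 102 mm wide between two guide rails. Origin: on the board's top, midway between the rails' front ends (the mouth); +x down the lane, +y left, z up. The stop, a batten 30 mm high, has its near face at x = 0.275, so the blank's origin is at x = 0.230 when home. Bare board before the mouth reaches to x = -0.20. Fixed; which side of the rack it is on varies.
- lane_rail_left: The guide rail at the lane's +y: a batten 290 mm long, 14 mm thick, 22 mm high, inner face at y = +0.051 of the lane. Its frame is the lane's (same origin and axes). The blank must not touch it.
- lane_rail_right: The guide rail at the lane's -y, inner face at y = -0.051 of the lane. Frame as the lane's.
- rack_board: The rack's plywood board, 500 (x, along the lanes) x 300 (y) x 18 mm, fixed on the bench. Origin: centre of its underside; the top, on which the blanks stand, is 18 mm above the bench. It carries two parallel lanes of one size, 136 mm apart between centre lines: one empty, one with two blanks drying in it.
- dry_a: a waxed blank like 'blank' (90 x 80 x 60 mm) already drying in the other lane, near its stop; a bystander
- dry_b: a second blank like it (90 x 80 x 60 mm) drying in the same lane as dry_a, nearer the mouth; a bystander
- wax_tin: closed round metal tin, 62 mm across, 62 mm high, standing on the board before the other lane; a bystander; origin: centre of its underside
- mallet: wooden carver's mallet lying on the bench, 260 mm long, head 74 mm across; a bystander; origin about at the end of its handle
- gouge: turning gouge lying on the bench beyond the rack, 435 mm long; a bystander; origin at the ferrule where the handle meets the blade
- bowl: turned wooden bowl, 130 mm across, 55 mm high; a bystander; origin: centre of its underside
- caliper: steel vernier caliper lying flat, 205 mm long; a bystander
- tape: roll of paper tape lying flat, 90 mm across, 24 mm high; a bystander
There are look-alikes about, which are no part of the job. What is shaped like the blank but green or yellow is not meant.

How it is judged (in metres and radians):
On the way:
1. the blank's nose is at least 30 mm inside the lane, the blank flat on the board and roughly square to the lane (x of blank in the frame of lane above -0.015 m and y of blank in the frame of lane between -0.012 and 0.012 m and angle between the x axis of blank and the x axis of lane, either way round below 0.25 rad and z of blank in the frame of lane below 0.004 m), for 0.1 s.
At the end, for the whole second after the job is handed in: The blank stands flat on the board in its lane, at rest, its nose within 8 mm of the stop, within 12 mm of the lane's middle line and square to the lane within about 7 degrees (x of blank in the frame of lane above 0.222 m and y of blank in the frame of lane between -0.012 and 0.012 m and angle between the x axis of blank and the x axis of lane, either way round below 0.12 rad and angle between blank's own z axis and vertical below 0.05 rad and z of blank in the frame of lane below 0.004 m and linear speed of blank below 0.01 m/s); the robot touches nothing.
It fails at once if the blank touches a guide rail of its lane (contact force between blank and lane_rail_left above 0.2 N or contact force between blank and lane_rail_right above 0.2 N).
It fails at once if the robot touches a waxed side of the blank (contact force between any of the fingers, the arm and blank_wax_left above 0.2 N or contact force between any of the fingers, the arm and blank_wax_right above 0.2 N).
It fails at once if the blank is lifted more than 8 mm, tipped more than about 8 degrees, or pushed off the board (z of blank in the frame of lane above 0.008 m or angle between blank's own z axis and vertical above 0.14 rad or z of blank in the frame of lane below -0.006 m).
It fails at once if the blank shoots along faster than 0.3 m/s (linear speed of blank above 0.3 m/s).
It fails at once if a blank already drying, the tin or anything else on the bench is shifted more than 12 mm (distance of any of dry_a, dry_b, wax_tin, mallet, gouge, bowl, caliper, tape from where it was at the start of the episode above 0.012 m).
It also fails if it takes over 53 s, if anything falls off the work surface, if the arm or the gripper's body presses on something with over 40 N, if the wrist force passes 120 N, or if a joint passes its speed limit or range.

## Working session

There is one attempt and no reset: what is moved stays moved. The work goes in short steps, Python scripts to look and compute and a shell command to move; the robot and the scene stay as the last step left them, time stands still between calls to the robot, and variables do not carry over. Pictures are saved under pics/ and viewed, about 8 in all and at most 12, crops included, and the job is handed in when it is done.

```bash
mkdir -p pics; ls
cat > h.py <<'E'
import numpy as np, cv2
from station import r, vision, finish_job
def cap(n,f=None):
    c=vision.capture(n)
    if f: cv2.imwrite('pics/'+f,c['frame'][:,:,::-1])
    return c
def ray(c,u,v):
    K=np.array(c['K']);k=c['k1']
    d=np.array([(u-K[0,2])/K[0,0],(v-K[1,2])/K[1,1]]);s=d.copy()
    for _ in range(30): s=d/(1+k*(s@s))
    return np.array(c['orientation'])@np.array([s[0],-s[1],-1.])
def hit(c,u,v,z):
    d=ray(c,u,v);o=np.array(c['xyz']);return o+d*(z-o[2])/d[2]
def proj(c,p):
    q=np.array(c['orientation']).T@(np.array(p)-np.array(c['xyz']))
    s=np.array([q[0],-q[1]])/-q[2];s=s*(1+c['k1']*(s@s));K=np.array(c['K'])
    return K[0,0]*s[0]+K[0,2],K[1,1]*s[1]+K[1,2]
E
python3 - <<'E'
from h import *
for n in('top','scene'):
    c=cap(n,n+'0.png');print(n,c['xyz'],np.round(c['orientation'],3).tolist(),c['K'],c['k1'])
s=r.sense();print(s['time_s'],s['tcp_pos'],s['ee_rot'],s['wrist_force'],s['gripper_width'])
E
```

```text
pics
top [0.34861009 0.01486294 1.47596904] [[0.013, 0.991, -0.136], [-1.0, 0.015, 0.014], [0.016, 0.136, 0.991]] [[398.13141404   0.         257.94142836]
 [  0.         398.13141404 194.8085247 ]
 [  0.           0.           1.        ]] -0.02045892708659936
scene [ 1.52725571 -0.79700488  0.88121422] [[0.624, -0.419, 0.659], [0.781, 0.34, -0.523], [-0.005, 0.842, 0.54]] [[454.54271966   0.         258.91988459]
 [  0.         454.54271966 191.98297455]
 [  0.           0.           1.        ]] -0.09082027489309114
0.1 [ 0.15015115 -0.60617671  0.24656373] [[-9.70700606e-01 -2.40291456e-01 -5.91456114e-04]
 [-2.40292155e-01  9.70698741e-01  1.90623161e-03]
 [ 1.16074538e-04  1.99250244e-03 -9.99998008e-01]] [-0.44408371 -0.59282591  1.01796194] 0.9988829800663281
```

View pics/top0.png

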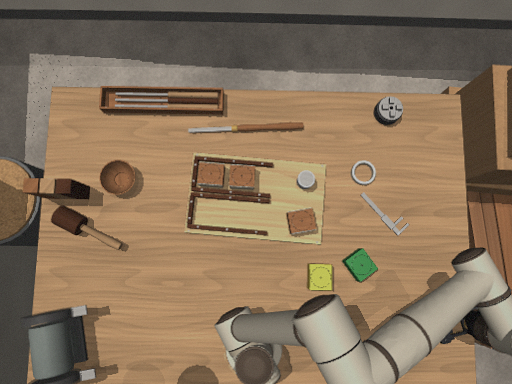

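View pics/scene0.png

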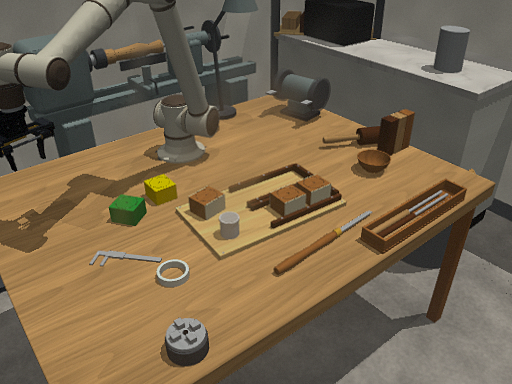

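Top view: the blank is the brown block at (302,222), before the mouth of the empty lower lane (rails' front ends about (269,201) and (267,234), stop about (191,213)). What it could be confused with: the drying blanks at (210,175) and (241,176), yellow at (320,277), green at (360,265), and the wood block at (75,189). I choose (302,222) and check it in a close crop.

Run:
```python
from h import *
a=cv2.imread('pics/top0.png')[145:250,180:335]
cv2.imwrite('pics/crop0.png',cv2.resize(a,None,fx=5,fy=5,interpolation=cv2.INTER_CUBIC))
```

```text
(no output)
```

View pics/crop0.png

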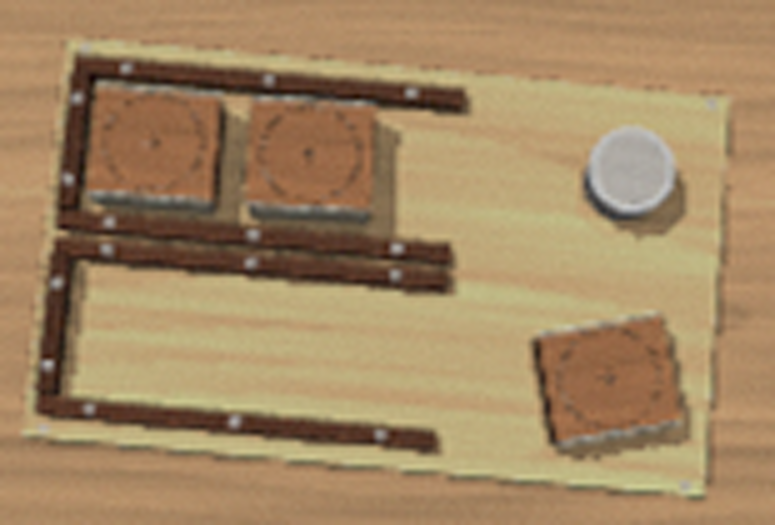

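The crop confirms it: brown top with pencilled circle, pale waxed sides facing image up and down, nose to the left, turned roughly 17° off the lane. Next I measure the board, rails and blank.

```bash
cat >> h.py <<'E'
def blank(c,box,z=0.078):
    """centre (world xy) and long-axis-agnostic rect of brown top within pixel box"""
    u0,v0,u1,v1=box
    im=cv2.resize(c['frame'][v0:v1,u0:u1],None,fx=8,fy=8,interpolation=cv2.INTER_CUBIC)
    h=cv2.cvtColor(im,cv2.COLOR_RGB2HSV)
    R,G,B=[im[:,:,i].astype(int) for i in range(3)]
    m=((R-B>45)&(R-G>38)&(R>90)).astype(np.uint8)
    m=cv2.morphologyEx(m,cv2.MORPH_CLOSE,np.ones((15,15)));m=cv2.morphologyEx(m,cv2.MORPH_OPEN,np.ones((15,15)))
    k=max(cv2.findContours(m,0,2)[0],key=cv2.contourArea)[:,0]
    w=np.array([hit(c,(x+.5)/8-.5+u0,(y+.5)/8-.5+v0,z)[:2] for x,y in cv2.convexHull(k)[:,0]])
    (cx,cy),wh,a=cv2.minAreaRect((w*1000).astype(np.float32))
    return (cx,cy),wh,a,cv2.boxPoints(((cx,cy),wh,a))
E
python3 - <<'E'
from h import *
c=cap('top')
print('blank',blank(c,(275,195,335,250)))
print('dryb',blank(c,(228,160,258,192))[:3])
f=c['frame'].astype(int)
m=((f[:,:,1]-f[:,:,2]>35)&(f[:,:,0]-f[:,:,1]<32)&(f[:,:,0]>140)).astype(np.uint8)
m[:145]=0;m[250:]=0;m[:,:175]=0;m[:,340:]=0
m=cv2.morphologyEx(m,2,np.ones((2,2),np.uint8))
k=max(cv2.findContours(cv2.morphologyEx(m,3,np.ones((25,25))),0,2)[0],key=cv2.contourArea)[:,0]
w=np.array([hit(c,x,y,.018)[:2] for x,y in k])*1000
R=cv2.minAreaRect(w.astype(np.float32));print('board',R,cv2.boxPoints(R).tolist())
# dark rails
d=(f.sum(2)<190).astype(np.uint8);d[:150]=0;d[245:]=0;d[:,:185]=0;d[:,276:]=0
for u in range(205,262,8):
    col=np.where(d[:,u])[0];print(u,col.tolist())
print([d[v].nonzero()[0].tolist() for v in (215,222)])
cv2.imwrite('pics/m.png',np.hstack([m,d])[140:260]*255)
E
```

```text
blank ((452.3818054199219, -159.2480926513672), (72.6588363647461, 89.35858917236328), 10.603609085083008, array([[ 408.45117, -122.01685],
       [ 424.89435, -209.84952],
       [ 496.31244, -196.47934],
       [ 479.86926, -108.64667]], dtype=float32))
dryb ((609.646728515625, 53.98818588256836), (88.60832214355469, 73.0583724975586), 88.02908325195312)
board ((535.4571533203125, -2.640533447265625), (502.6441955566406, 301.36810302734375), 85.59188842773438) [[365.9021911621094, -241.63758850097656], [666.3787841796875, -264.80078125], [705.0120849609375, 236.3565216064453], [404.5355224609375, 259.51971435546875]]
205 [160, 185, 189, 191, 195, 197, 227, 228]
213 [158, 160, 161, 189, 190, 191, 192, 196, 197, 198, 227, 228, 229]
221 [159, 160, 161, 162, 190, 191, 192, 193, 196, 198, 228, 229, 230]
229 [160, 161, 162, 163, 193, 199, 229, 230, 231]
237 [160, 161, 163, 191, 192, 193, 194, 197, 198, 199, 200, 229, 230, 231]
245 [161, 162, 163, 164, 192, 193, 195, 199, 200, 230, 231, 232]
253 [162, 163, 164, 193, 194, 195, 196, 199, 200, 201, 231, 232, 233]
261 [165, 166, 194, 195, 196, 200, 202, 232, 233]
[[188, 189, 190, 191, 192], [188, 189, 190, 191]]
```

Board found as 502.6×301.4 mm, which matches the given size. Lane +x is at 85.6°, its origin at about (464,−47) mm. The blank is at lane (−112,+3) mm, turned +15°. I'll approach behind it with the jaws across the lane and the fingers partly shut, so two fingertips square the back face as they push.

```bash
python3 -m jog '{"delta_pos":[[20,24,0],[20,24,0],[20,24,0],[20,24,0],[20,24,0],[20,24,0],[20,24,0],[20,24,0],[20,24,0],[20,24,0]],"rot":[[0,0,4.8],[0,0,4.8],[0,0,4.8],[0,0,4.8],[0,0,4.8],[0,0,4.8],[0,0,4.8],[0,0,4.8],[0,0,4.8],[0,0,4.8]],"grip":[42,42,42,42,42,42,42,42,42,42]}'
python3 -m jog '{"delta_pos":[[20,24,0],[20,24,0],[20,24,0],[20,24,0],[16,24,0],[0,0,0],[0,0,0]],"rot":[[0,0,4.8],[0,0,4.8],[0,0,4.8],[0,0,4.8],[0,0,4.8],[0,0,0],[0,0,0]],"grip":[42,42,42,42,42,42,42]}'
cat >> h.py <<'E'
U=np.array([.0769,.997]);N=np.array([-.997,.0769]);O=np.array([463.8,-47.3])
def lane(p): d=np.array(p)[:2]-O;return d@U,d@N
def tool():
    s=r.sense();R=np.array(s['ee_rot']);y=R[:2,1]
    print('t',s['time_s'],'tcp',np.round(np.array(s['tcp_pos'])*1000,1),'lane',np.round(lane(np.array(s['tcp_pos'])*1000),1),'yaw err',round(float(np.degrees(np.arcsin(N[0]*y[1]-N[1]*y[0]))),2),'zaxis',np.round(R[:,2],3),'F',np.round(s['wrist_force'],1),'w',round(s['gripper_width'],2))
E
python3 - <<'E'
from h import *
tool()
c=cap('top')
for u,a,b in((245,199.7,231),(213,196.8,228),(261,201.3,232.6)): print(lane(hit(c,u,a,.04)*1000),lane(hit(c,u,b,.04)*1000))
print('stop',lane(hit(c,192.5,215,.04)*1000))
for cc in c,: cv2.imwrite('pics/t1.png',cv2.resize(cc['frame'][145:265,180:360,::-1],None,fx=4,fy=4,interpolation=2))
E
```

```text
time_s: 0.98
tcp_pos: [0.3508, -0.3652, 0.2474]
ee_rot: [[-0.467, -0.884, -0.0], [-0.884, 0.467, 0.0], [-0.0, 0.0, -1.0]]
wrist_force: [0.8, -0.5, -0.1]
gripper_width: 0.433
time_s: 1.57
tcp_pos: [0.4468, -0.2454, 0.2472]
ee_rot: [[-0.069, -0.998, -0.001], [-0.998, 0.069, 0.0], [-0.0, 0.001, -1.0]]
wrist_force: [-0.7, -0.2, -0.6]
gripper_width: 0.414
t 1.5667 tcp [ 446.8 -245.4  247.2] lane [-198.9    1.7] yaw err 0.45 zaxis [-0.001  0.    -1.   ] F [-0.7 -0.2 -0.6] w 0.41
(np.float64(93.02937418383014), np.float64(-56.426889437637065)) (np.float64(82.30315008931404), np.float64(56.448364115829))
(np.float64(209.7480983044108), np.float64(-56.2671800785332)) (np.float64(197.8334623433785), np.float64(56.238276209892405))
(np.float64(34.61332786676291), np.float64(-55.957839365817875)) (np.float64(24.498324768665192), np.float64(56.923717181551886))
stop (np.float64(276.34191324442537), np.float64(16.43952450269005))
```

View pics/t1.png

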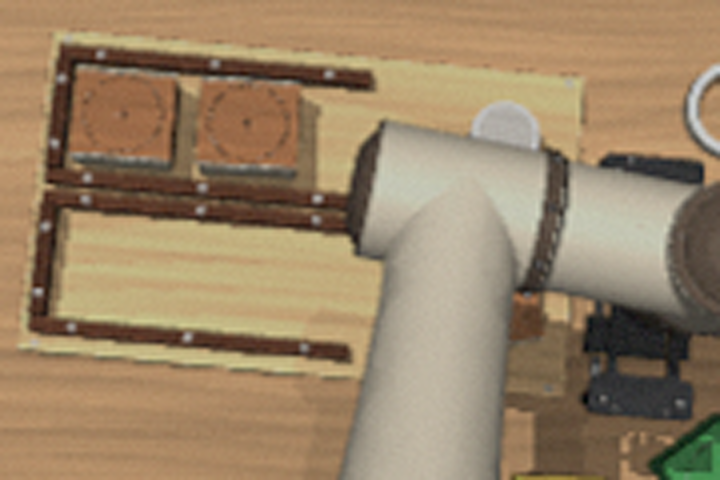

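The rails check out symmetric at ±56.4 mm. The arm hides the blank from the top camera, so I'll watch with the scene camera. Going down to fingertips at z ≈ 30 mm.

```bash
python3 -m jog '{"delta_pos":[[0,0,-25],[0,0,-25],[0,0,-25],[0,0,-25],[0,0,-25],[0,0,-25],[0,0,-22],[0,0,-20],[0,0,0],[0,0,0]],"rot":[[0,0,0],[0,0,0],[0,0,0],[0,0,0],[0,0,0],[0,0,0],[0,0,0],[0,0,0],[0,0,0],[0,0,0]],"grip":[42,42,42,42,42,42,42,42,42,42]}' >/dev/null
python3 - <<'E'
from h import *
tool()
c=cap('scene');cv2.imwrite('pics/s1.png',cv2.resize(c['frame'][130:260,110:310,::-1],None,fx=4,fy=4,interpolation=2))
E
```

```text
t 2.45 tcp [ 445.2 -247.4   55. ] lane [-200.9    3.1] yaw err 0.23 zaxis [-0.003  0.    -1.   ] F [ 0.3 -1.4  0.5] w 0.42
```

View pics/s1.png

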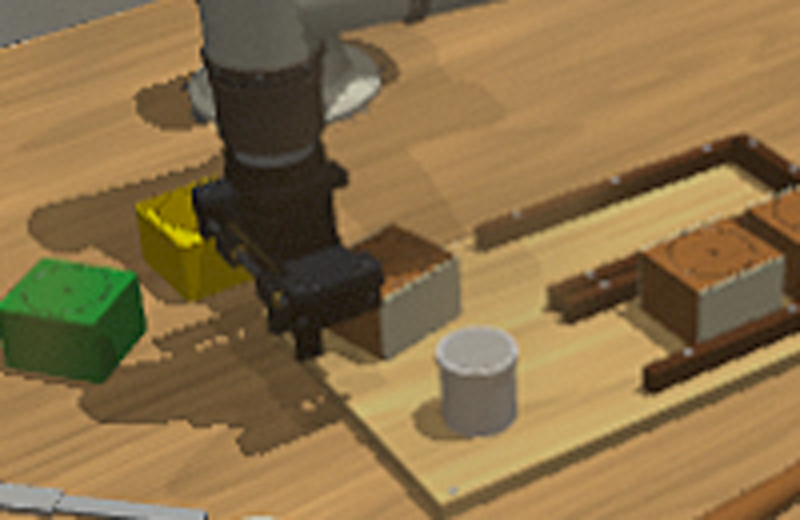

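The fingers are behind the blank and clear of the tin. Because the blank is turned, its back left corner is at lane y ≈ +30 mm. The left finger reaches +36 mm, too close to the wax. I narrow the fingers to 22 % and shift 7 mm right before pushing.

```bash
python3 -m jog '{"delta_pos":[[3.5,0,0],[3.5,0,0],[0,0,0],[0,0,0],[0,0,0],[0,0,0]],"rot":[[0,0,0],[0,0,0],[0,0,0],[0,0,0],[0,0,0],[0,0,0]],"grip":[22,22,22,22,22,22]}' >/dev/null
python3 -m jog '{"delta_pos":[[0.4,5,0],[0.4,5,0],[0.3,4,0],[0.3,4,0],[0.3,4,0],[0.3,4,0],[0.3,4,0],[0.3,4,0],[0.3,4,0],[0,0,0]],"rot":[[0,0,0],[0,0,0],[0,0,0],[0,0,0],[0,0,0],[0,0,0],[0,0,0],[0,0,0],[0,0,0],[0,0,0]],"grip":[22,22,22,22,22,22,22,22,22,22]}'
python3 - <<'E'
from h import *
tool()
c=cap('scene');cv2.imwrite('pics/s2.png',cv2.resize(c['frame'][150:250,150:310,::-1],None,fx=5,fy=5,interpolation=2))
E
```

```text
time_s: 3.83
tcp_pos: [0.4562, -0.208, 0.0555]
ee_rot: [[-0.071, -0.997, 0.0], [-0.997, 0.071, 0.0], [-0.0, -0.0, -1.0]]
wrist_force: [-0.4, -0.3, 0.3]
gripper_width: 0.221
t 3.8333 tcp [ 456.2 -208.    55.5] lane [-160.8   -4.8] yaw err 0.35 zaxis [ 0.  0. -1.] F [-0.4 -0.3  0.3] w 0.22
```

View pics/s2.png

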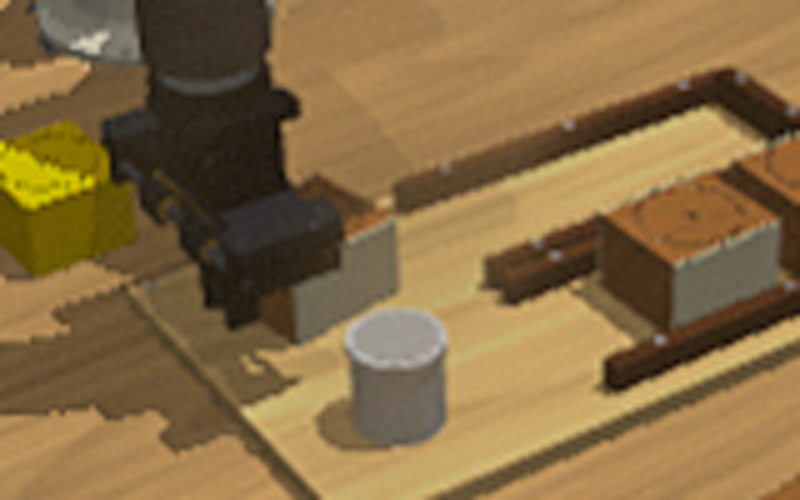

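```bash
cat >> h.py <<'E'
def side(c,box,pr=True):
    """bottom edge of the right waxed side from the scene view -> blank pose in lane"""
    u0,v0,u1,v1=box;f=cv2.resize(c['frame'][v0:v1,u0:u1],None,fx=6,fy=6,interpolation=cv2.INTER_CUBIC).astype(int)
    m=((f.max(2)-f.min(2)<40)&(f[:,:,0]>115)).astype(np.uint8)
    m=cv2.morphologyEx(m,2,np.ones((9,9),np.uint8))
    k=max(cv2.findContours(m,0,1)[0],key=cv2.contourArea);t=np.zeros_like(m);cv2.drawContours(t,[k],-1,1,-1)
    us=np.where(t.any(0))[0];b=np.array([np.where(t[:,u])[0].max() for u in us])
    sel=(us>us[0]+18)&(us<us[-1]-18)
    vx,vy,x0,y0=cv2.fitLine(np.c_[us,b][sel].astype(np.float32),cv2.DIST_HUBER,0,.01,.01).ravel()
    W=[]
    for u in(us[0],us[-1]):
        v=y0+(u-x0)*vy/vx;W.append(lane(hit(c,(u+.5)/6-.5+u0,(v+.5)/6-.5+v0+.08,.019)*1000))
    a,b2=np.array(W);d=b2-a;th=np.arctan2(d[1],d[0])
    nose=b2+np.array([-np.sin(th),np.cos(th)])*40;cen=nose-45*np.array([np.cos(th),np.sin(th)])
    print('side back',a.round(1),'nose',b2.round(1),'len',np.hypot(*d).round(1),'deg',np.degrees(th).round(1),'centre(from nose)',cen.round(1),'(from mid)',((a+b2)/2+40*np.array([-np.sin(th),np.cos(th)])).round(1))
E
python3 - <<'E'
from h import *
c=cap('scene')
for p in((295,340),(397,285)): print(lane(hit(c,150+p[0]/5,150+p[1]/5,.018)*1000))
print(lane(hit(c,150+397/5,150+212/5,.078)*1000))
f=c['frame'];print(f[205,215],f[215,222],f[200,227],f[232,229])
side(c,(195,180,240,214))
import cv2
c0={**c,'frame':cv2.imread('pics/scene0.png')[:,:,::-1]}
side(c0,(185,185,227,221))
E
```

```text
(np.float64(-132.82825525605654), np.float64(-39.426753836822854))
(np.float64(-45.8783871973717), np.float64(-23.078802727042465))
(np.float64(-45.41894731698661), np.float64(-26.94106015252391))
[110 100  80] [160 157 152] [120 108  85] [109 100  87]
side back [-79.5 -22.3] nose [-48.8 -21.6] len 30.7 deg 1.3 centre(from nose) [-94.7  17.4] (from mid) [-65.  18.]
side back [-114.2  -70.4] nose [-93.9 -84.3] len 24.6 deg -34.5 centre(from nose) [-108.4  -25.9] (from mid) [-81.4 -44.4]
```

```bash
sed -i "s/m=((f.max(2)-f.min(2)<40)&(f\[:,:,0\]>115)).astype(np.uint8)/q=(f[:,:,0]-f[:,:,2])\/(f[:,:,0]+1);m=((q>.17)\&(q<.345)\&(f[:,:,0]>75)).astype(np.uint8);cv2.imwrite('pics\/mask.png',m*255)/" h.py
python3 - <<'E'
from h import *
c=cap('scene')
c0={**c,'frame':cv2.imread('pics/scene0.png')[:,:,::-1].copy()}
side(c0,(185,185,230,221));a=cv2.imread('pics/mask.png')
side(c,(195,180,240,222));b=cv2.imread('pics/mask.png')
h=max(a.shape[0],b.shape[0]);p=lambda x:np.pad(x,((0,h-x.shape[0]),(0,8),(0,0)),constant_values=128)
cv2.imwrite('pics/masks.png',np.hstack([p(a),p(b)]))
E
```

```text
side back [-151.2  -44.6] nose [-64.5 -20.8] len 89.9 deg 15.3 centre(from nose) [-118.5    5.8] (from mid) [-118.4    5.9]
side back [-138.5  -46. ] nose [-48.8 -23.8] len 92.5 deg 13.9 centre(from nose) [-102.1    4.2] (from mid) [-103.3    3.9]
```

View pics/masks.png

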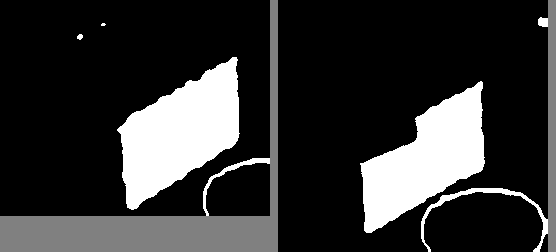

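The side fit works: initially it gives 15.3° and the top view gave 15.0°, with a constant offset of about (−6,+3) mm. So the blank has only just begun to turn. I push on a little.

```bash
python3 -m jog '{"delta_pos":[[0.3,3.5,0],[0.3,3.5,0],[0.3,3.5,0],[0.3,3.5,0]],"rot":[[0,0,0],[0,0,0],[0,0,0],[0,0,0]],"grip":[22,22,22,22]}'
python3 - <<'E'
from h import *
tool()
c=cap('scene');side(c,(195,170,245,222));cv2.imwrite('pics/s3.png',cv2.resize(c['frame'][150:250,150:310,::-1],None,fx=5,fy=5,interpolation=2))
E
```

```text
time_s: 4.32
tcp_pos: [0.4572, -0.1944, 0.0555]
ee_rot: [[-0.071, -0.997, -0.0], [-0.997, 0.071, -0.0], [0.0, 0.0, -1.0]]
wrist_force: [-1.3, -1.9, 0.7]
gripper_width: 0.216
t 4.3167 tcp [ 457.2 -194.4   55.5] lane [-147.2   -4.7] yaw err 0.32 zaxis [-0. -0. -1.] F [-1.3 -1.9  0.7] w 0.22
side back [-128.3  -45.2] nose [-39.2 -30.5] len 90.3 deg 9.4 centre(from nose) [-90.1   1.6] (from mid) [-90.2   1.6]
```

View pics/s3.png

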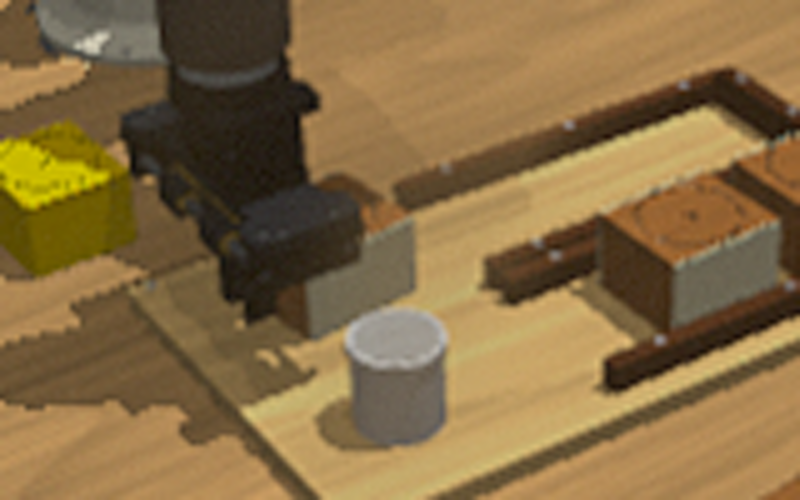

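Now turning properly (9.4°), about centred, and the tin is clear. I continue.

```bash
python3 -m jog '{"delta_pos":[[0.3,3.5,0],[0.3,3.5,0],[0.3,3.5,0],[0.3,3.5,0]],"rot":[[0,0,0],[0,0,0],[0,0,0],[0,0,0]],"grip":[22,22,22,22]}' | grep force
python3 - <<'E'
from h import *
tool()
c=cap('scene');side(c,(195,165,250,222))
# calibrate lane in the scene view: visible board near-right edge / lane rail inner tops
d=c['frame'];cv2.imwrite('pics/s4raw.png',d[:,:,::-1])
E
python3 -m jog '{"delta_pos":[[0.3,3.5,0],[0.3,3.5,0],[0,0,0]],"rot":[[0,0,0],[0,0,0],[0,0,0]],"grip":[22,22,22]}' | grep force
python3 - <<'E'
from h import *
tool()
c=cap('scene');side(c,(195,160,250,222))
E
```

```text
wrist_force: [-1.2, -1.5, 0.1]
t 4.7 tcp [ 458.5 -180.3   55.5] lane [-133.    -4.9] yaw err 0.32 zaxis [-0. -0. -1.] F [-1.2 -1.5  0.1] w 0.22
side back [-114.9  -40.1] nose [-26.1 -33.7] len 89.0 deg 4.1 centre(from nose) [-73.8   3. ] (from mid) [-73.3   3. ]
wrist_force: [-0.8, -0.1, 0.3]
t 5.0 tcp [ 459.4 -173.    55.6] lane [-125.7   -5.3] yaw err 0.34 zaxis [ 0.  0. -1.] F [-0.8 -0.1  0.3] w 0.22
side back [-106.4  -33.9] nose [-24.5 -42.8] len 82.4 deg -6.2 centre(from nose) [-64.9   1.8] (from mid) [-61.1   1.4]
```

Run:
```python
from h import *
c=cap('scene');cv2.imwrite('pics/s5.png',cv2.resize(c['frame'][150:250,170:300,::-1],None,fx=6,fy=6,interpolation=2))
```

```text
(no output)
```

View pics/s5.png

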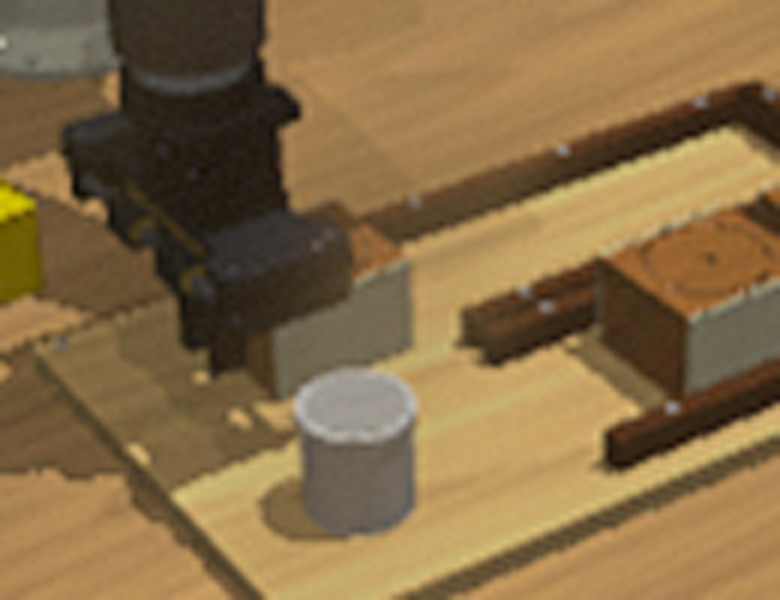

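Run:
```python
from h import *
c=cap('scene')
H=lambda x,y,z:np.round(lane(hit(c,170+(x+.5)/6-.5,150+(y+.5)/6-.5,z)*1000),1)
print('bottom',H(275,397,.018),H(411,347,.018),'top nose',H(411,261,.078),H(352,291,.078))
print('left rail inner top',H(375,216,.04),H(560,155,.04),'right rail end inner top (462,312)',H(464,312,.04), 'dry-side rail front', H(489,335,.04))
print('board front edge top',H(40,348,.018),H(175,497,.018))
```

```text
bottom [-109.5  -40.3] [-23.2 -41.7] top nose [-24.2 -46.6] [-65.9 -53.8]
left rail inner top [14.6 57.3] [143.4  53.4] right rail end inner top (462,312) [  2.7 -56.8] dry-side rail front [  1.7 -83.5]
board front edge top [-194.9   75.2] [-196.1  -88.3]
```

The bottom edge now reads about −1° and lane y ≈ −1, so the blank is square. The scene view has a few mm of bias, so before entering the lane I back off and take a clear top view.

```bash
python3 -m jog '{"delta_pos":[[-1,-12,0],[-2,-25,0],[0,0,30],[0,0,35],[0,0,35],[0,-10,35],[-20,-24,20],[-25,-30,0],[-25,-30,0],[-25,-30,0]],"rot":[[0,0,0],[0,0,0],[0,0,0],[0,0,0],[0,0,0],[0,0,0],[0,0,0],[0,0,0],[0,0,0],[0,0,0]],"grip":[22,22,22,22,22,22,22,22,22,22]}' >/dev/null
python3 -m jog '{"delta_pos":[[-25,-30,0],[-25,-30,0],[-25,-30,0],[-25,-30,0],[0,0,0],[0,0,0]],"rot":[[0,0,0],[0,0,0],[0,0,0],[0,0,0],[0,0,0],[0,0,0]],"grip":[22,22,22,22,22,22]}' >/dev/null
python3 - <<'E'
from h import *
tool()
c=cap('top')
cen,wh,a,box=blank(c,(260,190,325,250))
print(cen,wh,a,'lane',lane(cen),[np.round(lane(b),1).tolist() for b in box])
cv2.imwrite('pics/t2.png',cv2.resize(c['frame'][145:265,180:360,::-1],None,fx=4,fy=4,interpolation=2))
E
```

```text
t 6.4833 tcp [ 259.6 -455.9  210.2] lane [-423.   172.2] yaw err 0.06 zaxis [-0.  0. -1.] F [-0.2  0.3  0.1] w 0.22
(466.900146484375, -114.03852081298828) (88.74414825439453, 71.71477508544922) 88.0182876586914 lane (np.float64(-66.29990398590088), np.float64(-8.223038295440663)) [[-112.1, 25.7], [-109.1, -45.9], [-20.4, -42.2], [-23.5, 29.5]]
```

View pics/t2.png

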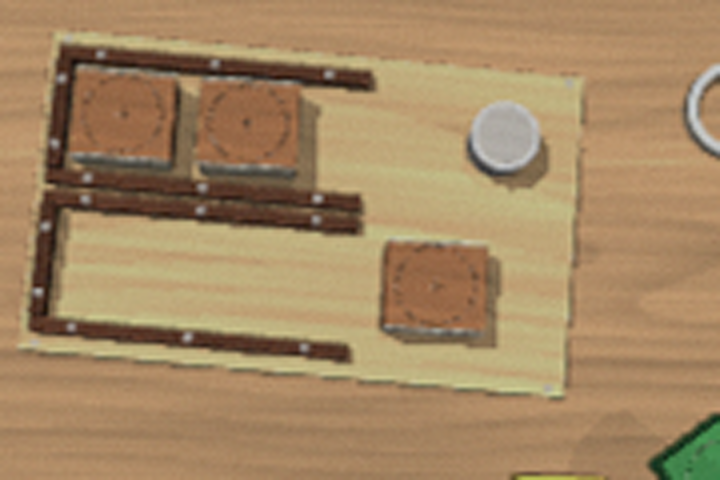

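Top view: the blank at crop (436,286) is nearly square, but slightly right of the lane's middle. The estimates disagree (top −8, scene −1), so I settle it with a brightness profile across the blank and rails.

Run:
```python
from h import *
c=cap('top')
print('cross',lane(hit(c,288.6,216.1,.078)*1000))
f=c['frame'].astype(np.float32)
def prof(x,z,ys):
    P=[proj(c,np.r_[(O+x*U+y*N)/1000,z]) for y in ys]
    m=np.array(P,np.float32)[None]
    return cv2.remap(f,m[:,:,0],m[:,:,1],1)[0]
ys=np.arange(-56,50,2)
p=np.mean([prof(x,.078,ys) for x in np.arange(-85,-40,5)],0)
for y,q in zip(ys,p): 
    if y<-30 or y>18: print(y,q.round().astype(int),end='; ')
print('\nrail')
ys=np.arange(-74,76,2)
p=np.mean([prof(x,.04,ys) for x in np.arange(40,220,5)],0)
for y,q in zip(ys,p):
    if abs(y)>42: print(y,int(q.sum()),end='; ')
for x in (25,30,35,40,50): pass
```

```text
cross (np.float64(-66.45136613122618), np.float64(-7.965081448418599))
-56 [191 166 120]; -54 [192 173 124]; -52 [193 180 130]; -50 [187 179 137]; -48 [173 163 131]; -46 [158 138 111]; -44 [142 113  88]; -42 [138  99  72]; -40 [140  96  67]; -38 [142  98  67]; -36 [148 102  70]; -34 [151 104  71]; -32 [152 104  71]; 20 [149 103  71]; 22 [143 100  69]; 24 [141  98  67]; 26 [144 101  70]; 28 [147 115  90]; 30 [142 126 109]; 32 [123 115 103]; 34 [111 102  89]; 36 [111  96  77]; 38 [115  96  71]; 40 [119  98  72]; 42 [134 114  83]; 44 [162 143 104]; 46 [182 165 119]; 48 [190 174 126]; 
rail
-74 144; -72 187; -70 230; -68 237; -66 225; -64 212; -62 203; -60 200; -58 187; -56 155; -54 149; -52 213; -50 331; -48 431; -46 476; -44 493; 44 503; 46 444; 48 350; 50 265; 52 215; 54 198; 56 199; 58 188; 60 172; 62 203; 64 305; 66 417; 68 479; 70 502; 72 508; 74 511;
```

Wood from −45.5 to +28.5 gives lane y = −8.2 ±1, heading +2.4°, and the rails are symmetric, so the top view is self-consistent. I trust it over the scene camera. I'll re-approach with the tool turned +2°, set right of the blank's centre, then push forward and left at about 12° so friction carries the blank left without turning it.

```bash
python3 -m jog '{"delta_pos":[[26,30,0],[26,30,0],[26,30,0],[26,30,0],[26,30,0],[26,30,0],[26,30,0],[28,32,0],[0,0,0],[0,0,0]],"rot":[[0,0,0],[0,0,0],[0,0,0],[0,0,0],[0,0,0],[0,0,1],[0,0,1],[0,0,0],[0,0,0],[0,0,0]],"grip":[22,22,22,22,22,22,22,22,22,22]}' >/dev/null
python3 -m jog '{"delta_pos":[[0,0,-25],[0,0,-30],[0,0,-30],[0,0,-30],[0,0,-25],[0,0,-15],[0,0,0],[0,0,0]],"rot":[[0,0,0],[0,0,0],[0,0,0],[0,0,0],[0,0,0],[0,0,0],[0,0,0],[0,0,0]],"grip":[22,22,22,22,22,22,22,22]}' >/dev/null
python3 -c "
from h import *
tool()"
```

```text
t 8.0833 tcp [ 470.1 -213.3   55.3] lane [-165.  -19.] yaw err 2.34 zaxis [-0.002 -0.    -1.   ] F [ 0.5  0.  -0.6] w 0.22
```

```bash
python3 -m jog '{"delta_pos":[[0.4,6,0],[0.4,6,0],[0.4,6,0],[0.4,6,0],[0.4,6,0],[0.3,4,0],[0,1,0]],"rot":[[0,0,0],[0,0,0],[0,0,0],[0,0,0],[0,0,0],[0,0,0],[0,0,0]],"grip":[22,22,22,22,22,22,22]}' | grep force
python3 -c "
from h import *
tool();side(cap('scene'),(195,160,250,222))"
python3 -m jog '{"delta_pos":[[-0.6,4,0],[-0.6,4,0],[-0.6,4,0],[-0.6,4,0],[-0.6,4,0],[-0.6,4,0],[-0.6,4,0]],"rot":[[0,0,0],[0,0,0],[0,0,0],[0,0,0],[0,0,0],[0,0,0],[0,0,0]],"grip":[22,22,22,22,22,22,22]}' | grep force
python3 - <<'E'
from h import *
tool();c=cap('scene');side(c,(195,150,260,215))
cv2.imwrite('pics/s6.png',cv2.resize(c['frame'][140:240,170:300,::-1],None,fx=6,fy=6,interpolation=2))
E
```

```text
wrist_force: [0.1, 0.0, 0.3]
t 8.6667 tcp [ 473.1 -177.4   55.8] lane [-129.   -19.3] yaw err 2.39 zaxis [ 0. -0. -1.] F [0.1 0.  0.3] w 0.22
side back [-105.6  -33.6] nose [-24.5 -42.8] len 81.5 deg -6.5 centre(from nose) [-64.7   2. ] (from mid) [-60.5   1.6]
wrist_force: [-0.3, -1.3, -0.1]
t 9.3 tcp [ 468.6 -149.9   55.6] lane [-102.   -12.7] yaw err 2.32 zaxis [-0. -0. -1.] F [-0.3 -1.3 -0.1] w 0.22
side back [-86.5 -37.7] nose [ -1.6 -36.9] len 84.9 deg 0.5 centre(from nose) [-47.    2.7] (from mid) [-44.5   2.7]
```

View pics/s6.png

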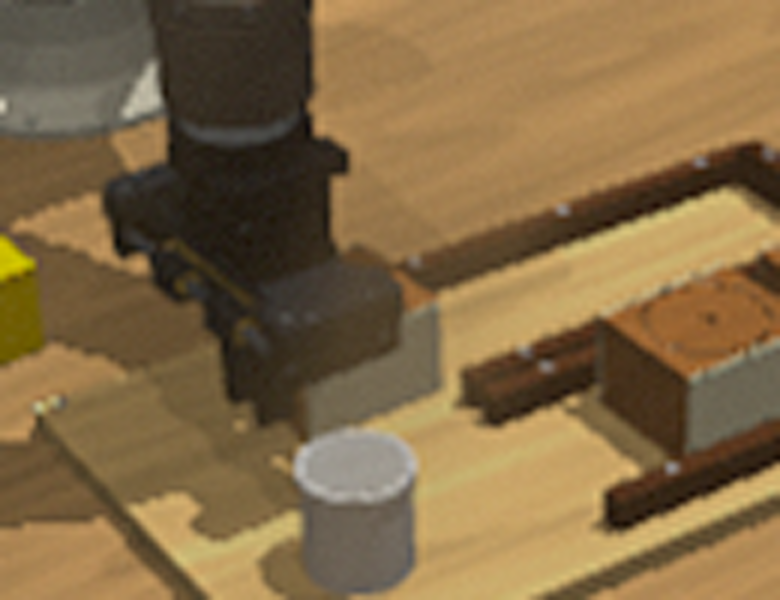

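The nose corner moved (+23,+6) mm with the tool, so the sideways carry works and the blank is now at about y = −3. The nose is at the mouth, clear of both rails. Two more diagonal rows, then straight.

```bash
python3 -m jog '{"delta_pos":[[-0.6,4,0],[-0.6,4,0],[0.3,4,0],[0.3,4,0],[0.3,4,0],[0.3,4,0],[0.3,4,0],[0.3,4,0],[0.3,4,0],[0.3,4,0]],"rot":[[0,0,0],[0,0,0],[0,0,0],[0,0,0],[0,0,0],[0,0,0],[0,0,0],[0,0,0],[0,0,0],[0,0,0]],"grip":[22,22,22,22,22,22,22,22,22,22]}' | grep force
python3 - <<'E'
from h import *
tool();c=cap('scene');side(c,(205,140,270,215))
t=cap('top')
cv2.imwrite('pics/s7.png',np.vstack([cv2.resize(c['frame'][130:220,180:310,::-1],(650,450),interpolation=2)[:330],cv2.resize(t['frame'][185:240,185:315,::-1],(650,275),interpolation=2)[:270]]))
E
```

```text
wrist_force: [-0.2, -2.1, 0.2]
t 10.1833 tcp [ 469.9 -109.9   55.5] lane [-61.9 -10.9] yaw err 2.32 zaxis [-0.  0. -1.] F [-0.2 -2.1  0.2] w 0.22
side back [-49.6 -40.1] nose [ 43.2 -28.2] len 93.6 deg 7.3 centre(from nose) [-6.5  5.8] (from mid) [-8.3  5.5]
```

View pics/s7.png

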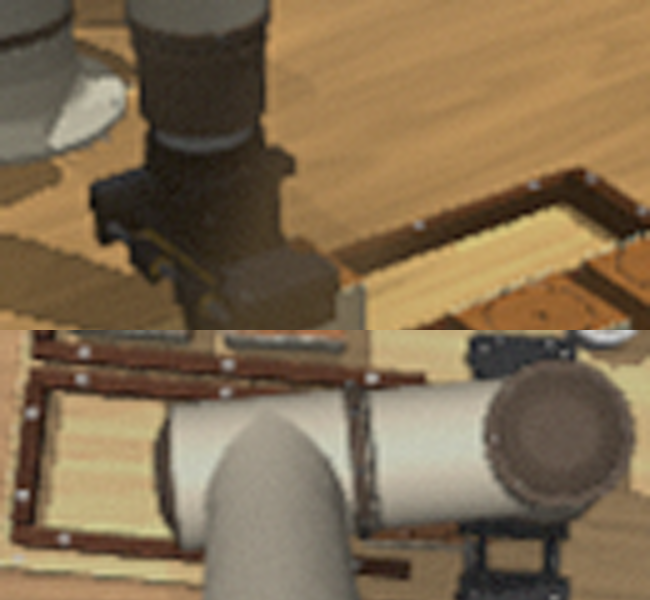

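The rail now hides the side's bottom edge, so that angle of 7.3° can't be trusted. I back off again for a clean top measurement, which is cheap at 10 s used.

```bash
python3 -m jog '{"delta_pos":[[-1,-12,0],[-2,-25,0],[0,-10,30],[0,-10,35],[0,-10,35],[0,-10,35],[-20,-24,20],[-25,-30,0],[-25,-30,0],[-25,-30,0]],"rot":[[0,0,0],[0,0,0],[0,0,0],[0,0,0],[0,0,0],[0,0,0],[0,0,0],[0,0,0],[0,0,0],[0,0,0]],"grip":[22,22,22,22,22,22,22,22,22,22]}' >/dev/null
python3 -m jog '{"delta_pos":[[-25,-32,0],[-25,-32,0],[-25,-32,0],[-25,-32,0],[0,-20,0],[0,0,0]],"rot":[[0,0,0],[0,0,0],[0,0,0],[0,0,0],[0,0,0],[0,0,0]],"grip":[22,22,22,22,22,22]}' >/dev/null
cat >> h.py <<'E'
def topm(c,x,w=45):
    f=c['frame'].astype(np.float32);ys=np.arange(-44,44,.5)
    xs=np.arange(x-60,x+60,.5);X,Y=np.meshgrid(xs,ys)
    P=np.array([[proj(c,np.r_[(O+a*U+b*N)/1000,.078]) for a,b in zip(ra,rb)] for ra,rb in zip(X,Y)],np.float32)
    g=cv2.remap(f,P[:,:,0],P[:,:,1],1)
    m=((g[:,:,0]-g[:,:,1]>34)&(g[:,:,0]>110)).astype(np.uint8)
    m=cv2.morphologyEx(m,3,np.ones((15,15)));m=cv2.morphologyEx(m,2,np.ones((25,25)))
    k=max(cv2.findContours(m,0,1)[0],key=cv2.contourArea)
    (a,b),wh,an=cv2.minAreaRect(k);print('top pose x',round(xs[0]+a/2,1),'y',round(ys[0]+b/2,1),'size',np.array(wh)/2,'ang',round((an+45)%90-45,1))
    cv2.imwrite('pics/rect.png',cv2.resize(g[::-1,:,::-1],None,fx=2,fy=2))
E
python3 - <<'E'
from h import *
tool();c=cap('top')
cen,wh,a,box=blank(c,(240,190,305,250));print(cen,wh,a,'lane',lane(cen),[np.round(lane(b),1).tolist() for b in box])
topm(c,-5)
E
```

```text
t 11.6167 tcp [ 271.  -452.4  210.3] lane [-418.7  161.1] yaw err 2.05 zaxis [ 0.001 -0.001 -1.   ] F [ 0.5 -0.4  0. ] w 0.22
(464.28668212890625, -50.72920227050781) (88.68152618408203, 72.42196655273438) 87.67963409423828 lane (np.float64(-3.381488807983402), np.float64(-0.7489277371215709)) [[-49.0, 33.8], [-46.4, -38.6], [42.2, -35.3], [39.6, 37.1]]
top pose x -3.1 y -0.6 size [90.03601074 73.12994385] ang 2.4[ WARN:0@4.002] global loadsave.cpp:1063 imwrite_ Unsupported depth image for selected encoder is fallbacked to CV_8U.
```

Blank at lane x −3, y −0.7, heading about +2.2°: well centred. Re-approach with the tool centred on it and push straight down the lane.

```bash
python3 -m jog '{"delta_pos":[[19,31,0],[19,31,0],[19,31,0],[19,31,0],[19,31,0],[19,31,0],[19,32,0],[19,32,0],[19,32,0],[18,32,0]],"rot":[[0,0,0],[0,0,0],[0,0,0],[0,0,0],[0,0,0],[0,0,0],[0,0,0],[0,0,0],[0,0,0],[0,0,0]],"grip":[22,22,22,22,22,22,22,22,22,22]}' >/dev/null
python3 -m jog '{"delta_pos":[[0,0,0],[0,0,-25],[0,0,-30],[0,0,-30],[0,0,-30],[0,0,-25],[0,0,-15],[0,0,0],[0,0,0]],"rot":[[0,0,0],[0,0,0],[0,0,0],[0,0,0],[0,0,0],[0,0,0],[0,0,0],[0,0,0],[0,0,0]],"grip":[22,22,22,22,22,22,22,22,22]}' >/dev/null
python3 -c "
from h import *
tool()"
```

```text
t 13.25 tcp [ 460.5 -134.7   55.3] lane [-87.4  -3.5] yaw err 2.39 zaxis [-0.002 -0.    -1.   ] F [ 0.1 -0.2 -0.4] w 0.22
```

```bash
python3 -m jog '{"delta_pos":[[0.4,5,0],[0.4,5,0],[0.4,5,0],[0.4,5,0],[0.4,4,0],[0.3,4,0],[0.3,4,0],[0.4,5,0],[0.4,5,0],[0.4,5,0]],"rot":[[0,0,0],[0,0,0],[0,0,0],[0,0,0],[0,0,0],[0,0,0],[0,0,0],[0,0,0],[0,0,0],[0,0,0]],"grip":[22,22,22,22,22,22,22,22,22,22]}' | grep force
python3 -m jog '{"delta_pos":[[0.4,5,0],[0.4,5,0],[0.4,5,0],[0.4,5,0],[0.4,5,0],[0.4,5,0],[0.4,5,0],[0.4,5,0],[0.4,5,0],[0.4,5,0]],"rot":[[0,0,0],[0,0,0],[0,0,0],[0,0,0],[0,0,0],[0,0,0],[0,0,0],[0,0,0],[0,0,0],[0,0,0]],"grip":[22,22,22,22,22,22,22,22,22,22]}' | grep force
python3 - <<'E'
from h import *
tool();c=cap('scene')
# right wax side's top edge, seen at z=.078, compared with the model prediction
t=cap('top');f=t['frame'].astype(int)
m=((f[:,:,0]-f[:,:,1]>38)&(f[:,:,0]-f[:,:,2]>45)&(f[:,:,0]>90)).astype(np.uint8);m[:196]=0;m[240:]=0;m[:,:195]=0;m[:,300:]=0
n,l,s,cc=cv2.connectedComponentsWithStats(m);print([(x.tolist()) for x in s[1:] if x[4]>8])
E
```

```text
wrist_force: [0.4, -2.9, 1.2]
wrist_force: [-0.0, -2.8, 2.1]
t 14.9167 tcp [468.7 -37.8  55.5] lane [ 9.9 -4.1] yaw err 2.32 zaxis [-0. -0. -1.] F [-0.  -2.8  2.1] w 0.21
[]
```

Steady push force of about 3 N. I continue, then take another top check.

```bash
python3 -m jog '{"delta_pos":[[0.4,5,0],[0.4,5,0],[0.4,5,0],[0.4,5,0],[0.4,5,0],[0.4,5,0],[0.4,5,0],[0.4,5,0],[0.4,5,0],[0.4,5,0]],"rot":[[0,0,0],[0,0,0],[0,0,0],[0,0,0],[0,0,0],[0,0,0],[0,0,0],[0,0,0],[0,0,0],[0,0,0]],"grip":[22,22,22,22,22,22,22,22,22,22]}' | grep force
python3 -m jog '{"delta_pos":[[-1,-12,0],[-2,-25,0],[0,-10,30],[0,-10,35],[0,-10,35],[0,-10,35],[-20,-24,20],[-25,-30,0],[-25,-30,0],[-25,-30,0]],"rot":[[0,0,0],[0,0,0],[0,0,0],[0,0,0],[0,0,0],[0,0,0],[0,0,0],[0,0,0],[0,0,0],[0,0,0]],"grip":[22,22,22,22,22,22,22,22,22,22]}' >/dev/null
python3 -m jog '{"delta_pos":[[-25,-40,0],[-25,-40,0],[-25,-40,0],[-25,-40,0],[0,-30,0],[0,-30,0],[0,0,0]],"rot":[[0,0,0],[0,0,0],[0,0,0],[0,0,0],[0,0,0],[0,0,0],[0,0,0]],"grip":[22,22,22,22,22,22,22]}' >/dev/null
python3 - 2>/dev/null <<'E'
from h import *
tool();c=cap('top');topm(c,115)
E
```

```text
wrist_force: [-0.5, -2.2, -0.6]
t 17.2667 tcp [ 286.3 -385.1  210.7] lane [-350.4  151. ] yaw err 2.06 zaxis [ 0.001 -0.002 -1.   ] F [-0.4  0.5  0.5] w 0.22
top pose x 118.6 y -0.5 size [89.29063416 73.15354919] ang 2.1
```

On track: x 118.6, y −0.5, 2.1°. That leaves 111 mm, so home corresponds to TCP lane x ≈ 171.

```bash
python3 -m jog '{"delta_pos":[[18,36,0],[18,36,0],[18,36,0],[18,36,0],[18,36,0],[18,36,0],[18,36,0],[18,36,0],[18,36,0],[20,40,0]],"rot":[[0,0,0],[0,0,0],[0,0,0],[0,0,0],[0,0,0],[0,0,0],[0,0,0],[0,0,0],[0,0,0],[0,0,0]],"grip":[22,22,22,22,22,22,22,22,22,22]}' >/dev/null
python3 -m jog '{"delta_pos":[[0,0,0],[0,0,0],[0,0,-25],[0,0,-30],[0,0,-30],[0,0,-30],[0,0,-25],[0,0,-15],[0,0,0]],"rot":[[0,0,0],[0,0,0],[0,0,0],[0,0,0],[0,0,0],[0,0,0],[0,0,0],[0,0,0],[0,0,0]],"grip":[22,22,22,22,22,22,22,22,22]}' >/dev/null
python3 -c "
from h import *
tool()"
```

```text
t 18.9 tcp [463.7 -20.8  52.8] lane [26.4  2.2] yaw err 2.21 zaxis [-0.008 -0.002 -1.   ] F [-0.6 -0.8  0.6] w 0.22
```

```bash
python3 -m jog '{"delta_pos":[[2,0,1],[3,0,1],[0,0,0],[0,0,0]],"rot":[[0,0,0],[0,0,0],[0,0,0],[0,0,0]],"grip":[22,22,22,22]}' >/dev/null
python3 -c "
from h import *
tool()"
```

```text
t 19.2333 tcp [473.1 -19.2  59. ] lane [28.7 -7.1] yaw err 2.32 zaxis [ 0.003  0.001 -1.   ] F [ 0.5  0.2 -0.8] w 0.22
```

```bash
python3 -m jog '{"delta_pos":[[-3,0,-2],[0,0,0],[0,0,0],[0,0,0]],"rot":[[0,0,0],[0,0,0],[0,0,0],[0,0,0]],"grip":[22,22,22,22]}' >/dev/null
python3 -c "
from h import *
tool()"
python3 -m jog '{"delta_pos":[[0.3,4,0],[0.4,5,0],[0.4,5,0],[0.4,5,0],[0.4,4,0],[0.3,4,0],[0.3,4,0],[0.4,5,0],[0.4,5,0],[0.4,5,0]],"rot":[[0,0,0],[0,0,0],[0,0,0],[0,0,0],[0,0,0],[0,0,0],[0,0,0],[0,0,0],[0,0,0],[0,0,0]],"grip":[22,22,22,22,22,22,22,22,22,22]}' | grep force
python3 -c "
from h import *
tool()"
```

```text
t 19.5667 tcp [469.  -19.3  55.7] lane [28.3 -3. ] yaw err 2.33 zaxis [ 0.  0. -1.] F [ 0.3  0.3 -0.3] w 0.22
wrist_force: [-0.6, -0.9, 0.3]
t 20.4 tcp [472.5  26.8  55.5] lane [74.5 -2.9] yaw err 2.31 zaxis [-0.001 -0.    -1.   ] F [-0.6 -0.9  0.3] w 0.22
```

```bash
python3 -m jog '{"delta_pos":[[0.4,5,0],[0.4,5,0],[0.4,5,0],[0.4,5,0],[0.4,5,0],[0.4,5,0],[0.4,5,0],[0.4,5,0],[0.4,5,0],[0.4,5,0]],"rot":[[0,0,0],[0,0,0],[0,0,0],[0,0,0],[0,0,0],[0,0,0],[0,0,0],[0,0,0],[0,0,0],[0,0,0]],"grip":[22,22,22,22,22,22,22,22,22,22]}' | grep force
python3 -m jog '{"delta_pos":[[0.4,5,0],[0.4,5,0],[0.3,4,0],[0.3,4,0],[0.3,4,0],[0.3,4,0],[0.2,3,0],[0.2,3,0],[0.2,2,0],[0.1,2,0]],"rot":[[0,0,0],[0,0,0],[0,0,0],[0,0,0],[0,0,0],[0,0,0],[0,0,0],[0,0,0],[0,0,0],[0,0,0]],"grip":[22,22,22,22,22,22,22,22,22,22]}' | grep force
python3 -c "
from h import *
tool()"
python3 -m jog '{"delta_pos":[[0.1,2,0],[0.1,2,0],[0.1,1.5,0]],"rot":[[0,0,0],[0,0,0],[0,0,0]],"grip":[22,22,22]}' | grep force
python3 -c "
from h import *
tool()"
```

```text
wrist_force: [0.4, -2.8, 0.4]
wrist_force: [-0.2, -2.1, -0.1]
t 22.0667 tcp [479.4 112.8  55.5] lane [160.9  -3.3] yaw err 2.32 zaxis [-0. -0. -1.] F [-0.2 -2.1 -0.1] w 0.22
wrist_force: [0.6, -2.5, -0.5]
t 22.3167 tcp [479.7 118.3  55.5] lane [166.3  -3.1] yaw err 2.32 zaxis [-0. -0. -1.] F [ 0.6 -2.5 -0.5] w 0.22
```

Commanded to about 168, with no stop felt yet. Small steps while watching the force.

```bash
for i in 1; do python3 -m jog '{"delta_pos":[[0.1,1,0],[0.1,1,0],[0,0,0]],"rot":[[0,0,0],[0,0,0],[0,0,0]],"grip":[22,22,22]}' | grep -E "force|tcp"; done
python3 -m jog '{"delta_pos":[[0.1,1,0],[0.1,1,0]],"rot":[[0,0,0],[0,0,0]],"grip":[22,22]}' | grep -E "force|tcp"
```

```text
tcp_pos: [0.4799, 0.1204, 0.0555]
wrist_force: [-0.9, -0.4, 0.4]
tcp_pos: [0.4801, 0.1221, 0.0556]
wrist_force: [-0.7, -1.1, -0.4]
```

```bash
python3 -m jog '{"delta_pos":[[0.1,1,0],[0.1,1,0]],"rot":[[0,0,0],[0,0,0]],"grip":[22,22]}' | grep -E "force|tcp"
```

```text
tcp_pos: [0.4803, 0.1242, 0.0555]
wrist_force: [0.3, -1.1, -0.4]
```

```bash
python3 -m jog '{"delta_pos":[[0.1,1,0],[0.1,1,0]],"rot":[[0,0,0],[0,0,0]],"grip":[22,22]}' | grep -E "force|tcp"
```

```text
tcp_pos: [0.4805, 0.1262, 0.0555]
wrist_force: [-0.5, -1.9, -0.8]
```

```bash
python3 -m jog '{"delta_pos":[[0.1,1,0],[0.1,1,0]],"rot":[[0,0,0],[0,0,0]],"grip":[22,22]}' | grep -E "force|tcp"
```

```text
tcp_pos: [0.4798, 0.1268, 0.0556]
wrist_force: [-0.5, -11.1, 4.1]
```

Stop reached: the force jumped to 11 N and the TCP stalled. I back away along the lane, lift, and check from above.

```bash
python3 -m jog '{"delta_pos":[[0,-3,0],[-1,-12,0],[-2,-25,0],[0,-10,30],[0,-10,35],[0,-10,35],[0,-10,35],[-20,-24,20],[-25,-30,0],[-25,-30,0]],"rot":[[0,0,0],[0,0,0],[0,0,0],[0,0,0],[0,0,0],[0,0,0],[0,0,0],[0,0,0],[0,0,0],[0,0,0]],"grip":[22,22,22,22,22,22,22,22,22,22]}' >/dev/null
python3 -m jog '{"delta_pos":[[-25,-40,0],[-25,-40,0],[-25,-40,0],[-25,-40,0],[0,-30,0],[0,-30,0],[0,0,0],[0,0,0],[0,0,0]],"rot":[[0,0,0],[0,0,0],[0,0,0],[0,0,0],[0,0,0],[0,0,0],[0,0,0],[0,0,0],[0,0,0]],"grip":[22,22,22,22,22,22,22,22,22]}' >/dev/null
python3 - 2>/dev/null <<'E'
from h import *
tool();c=cap('top');topm(c,225)
a=cv2.imread('pics/top0.png')[:,:,::-1].astype(int);d=(abs(c['frame'].astype(int)-a).sum(2)>90).astype(np.uint8)
d=cv2.morphologyEx(d,2,np.ones((3,3)));n,l,s,_=cv2.connectedComponentsWithStats(d);print('changes',[x.tolist() for x in s[1:] if x[4]>15])
E
```

```text
t 24.8167 tcp [ 319.  -237.2  210.4] lane [-200.4  129.7] yaw err 2.27 zaxis [ 0.  0. -1.] F [ 0.4 -0.3 -0.5] w 0.22
top pose x 232.9 y -0.1 size [89.95433044 72.96935272] ang 1.5
changes [[196, 131, 10, 3, 30], [226, 130, 6, 3, 18], [195, 201, 28, 25, 627], [286, 209, 32, 25, 633], [245, 228, 132, 156, 9238], [323, 228, 27, 16, 350], [343, 244, 15, 14, 100], [358, 247, 19, 17, 110], [344, 247, 168, 134, 4913], [347, 259, 5, 6, 24], [362, 258, 9, 16, 73], [353, 264, 5, 4, 18], [300, 266, 8, 13, 92], [282, 270, 6, 3, 18], [279, 274, 9, 8, 39], [359, 275, 7, 5, 30], [276, 293, 10, 4, 32], [450, 295, 21, 10, 107], [211, 306, 48, 42, 835], [481, 308, 4, 5, 18], [440, 310, 37, 35, 657], [423, 323, 18, 11, 122], [487, 325, 6, 9, 35], [293, 327, 3, 6, 18], [237, 332, 16, 9, 97], [199, 337, 38, 47, 1022], [297, 337, 8, 10, 62], [426, 336, 6, 15, 46], [490, 340, 22, 15, 157], [233, 350, 7, 7, 35]]
```

The blank is home. There are no changes at the tin or the drying blanks; those listed are the blank, the arm with its shadows, and a faint sliver on the shiny gouge, which the arm never went near. Handing in.

```bash
python3 -c "
from h import *
finish_job()"
```

```text
the job is handed in; nothing more can be done
```

I pushed the blank down the empty lane with two fingertips on its bare back face until it met the stop, then backed the arm off and handed the job in at about 25 s of the 53 allowed.

- **How it went:** The first push squared the blank to the lane. A slanted push then carried it about 8 mm left to the middle line, and straight pushes took it down the lane. At the stop the force jumped from about 2–3 N to 11 N and the arm stalled.
- **Last check, from above:** The blank was at lane x ≈ 233 mm (nominal home is 230, so there is about 3 mm of measurement error), y ≈ 0, turned 1.5°. The gripper was clear of everything. The picture showed no change at the drying blanks or the tin.
- **What disagreed:** The scene camera read up to about 7 mm off the top view sideways and gave poor angles where the tin or rail hid the blank, so I used the top view. The before-and-after comparison also showed two faint slivers at the gouge. I took them for reflections or lighting, because the arm never went near it, but I did not check further.
- **Not measured:** I had no direct reading of contact with the rails or the waxed sides. The clear top views along the way put the blank about 9 mm from the rails inside the lane. The fingers were placed at least about 5 mm inside the back face's edges.

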